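# Weigh the dog biscuit

## Robot

A 7-joint arm with a two-finger parallel gripper is mounted at the origin on the work surface. World frame = base frame: x ahead of the robot, y to its left, z up, the work surface at z = 0. Lengths are in mm, angles in rad, forces in N, time in s.
With the tool pointing down it reaches from about 400 to 875 mm from the base axis. Payload 4.4 kg.
Tool frame: the origin (TCP) lies midway between the tips of the shut fingers; the grasp point (between the pads) lies 19 mm behind it; z points along the fingers, y is the line along which they close (so a half turn about z gives the same grasp; the last joint's range is limited). The gripper opens to 85 mm and grips with 20 to 120 N. Pads are 22 mm wide; open, the fingers measure 114 mm over their backs; the gripper's body (76 mm by 85 mm) begins 54 mm behind the grasp point. The pads swing forward as they close: fully open they stand 13 mm farther back than shut.
Start: joints at [-1.351, 0.628, 0.038, 1.517, -0.027, 0.996, -0.02], TCP at [183.227, 623.655, 231.313] pointing down, gripper open.
Joint ranges: [-3.06, 3.06], [-0.37, 2.12], [-1.25, 1.32], [0.18, 2.47], [-1.1, 4.24], [0.23, 1.98], [-2.94, 2.94]. Speed limits (rad/s): [2.57, 2.57, 3.14, 3.14, 3.14, 3.14, 3.14].

## Interface

Orientations are given as [roll, pitch, yaw] about the fixed x, y, z axes, in that order (R = Rz(yaw) Ry(pitch) Rx(roll)).
In Python, from cell import ctrl gives the robot as it stands.
- The arm moves only by the shell command python3 -m crank 'ROWS' [OPENING]. ROWS is JSON, a list that holds one entry, the list of rows, each a list of 4 numbers: the shift along the tool's x, y, z normalised to -1 to 1, where 1 is 2.5 cm, then the turn about the tool's z normalised to -1 to 1, where 1 is 0.08 rad. In form: [[[dx, dy, dz, turn], ...]]. A call has 1 to 12 rows; each row shifts and turns the commanded pose from where the row before left it, along the tool's axes as they then stand; what a row does not reach is not made up. A row lasts 1/12 s, in which the tool goes at most 41.7 mm and 7.16 degrees, less where a joint would pass 70% of its speed; a pose out of reach is approached as far as the arm can. A call with a number of a shift or a turn outside -1 to 1 is refused whole. A call with a gripper value outside its range is refused whole. OPENING is the closure, from -1 (fully open) to 1 (shut), set as the call begins (- or left out, the last holds). The fingers move at their own pace and stop on an object; the grip force is fixed at half the most. Time passes only in rows, so rows that do not move let the fingers close. It gives the time, the measured TCP pose, the force, the opening and the grip force at its end, in the units of the state.
- ctrl.read_state(): the state, without advancing time (a new reading comes with each control period).
- ctrl.get_image(name): name is "scene" or "top" or "wrist"; returns a dict with "img" (420x560x3 uint8, red, green, blue), "intrinsics" (3x3 intrinsics, pixels), "extrinsics" (4x4, takes a point from camera to world coordinates). Camera axes: x right, y up, looking along -z (the intrinsics and any distortion apply to the point x, -y, -z); pixel columns grow to the right and rows downward; lengths in mm; the calibration is good to about 2 mm. A picture is of the moment at which its call begins. There is no depth.
- ctrl.finish_job(): hands the job in; it is judged then, once.
Trained networks look in the newest picture that a camera, given by its name, has taken for a name from the list of things; names that differ only in an ending like _2 or _b are one class to them, and where a whole thing is asked for, a point or a joint stands for the part that bears it (a point fixed in the world has none). Each returns a list of dicts, best first, with "confidence" (0 to 1); they miss things now and then, are a little off and sometimes report something else, mostly with a low value. They report only what shows in the picture. A call takes as long as a camera call. They do not tell look-alikes from the thing itself.
- ctrl.find_in(camera, target): "position" ([row, column] in pixels, amid what is visible of it).
- ctrl.trace(camera, target): "mask" (420x560 bool, what is visible of it) and "position" ([row, column] in pixels, amid what is visible of it).
- ctrl.place_of(camera, target): "position" ([row, column] in pixels: a listed point, or the origin of a listed thing).
The state is a dict: "clock": time; "qpos": joint angles; "qd": joint speeds; "tau": joint torques, N m; "eef_pos": TCP position; "tool_rot": TCP orientation; "force": force on the tool from outside, world axes, zero at the start; "torque": the same for the moment, N m; "width": finger opening in mm; "gripper_force": force on a finger pad.
Only numpy, scipy, OpenCV 4.12 (cv2) and the standard library are available. Lean on these libraries where they do the work, as an engineer would, in place of code of your own. Each camera call takes 0.05 s, during which the arm holds its last target. There are 200 camera calls.

## Task

Weigh the bone-shaped dog biscuit on the kitchen scale: press the long bar key to switch the scale on, then the round key to zero it, then put the biscuit into the steel bowl on the scale, letting go of it low over the bowl, and at last press the square key to store the weight. Press each key right down and hold it for a moment, one key at a time and in that order, and never press the triangular key. Leave the bowl where it stands on the scale, the biscuit lying in it, and the other biscuits where they are.

Things in the scene. Friction and masses are not known exactly. Their poses are not given: they have to be found in the camera images.
- bone: Dog biscuit in the shape of a bone, tan and rigid, about 40 g, lying flat on the counter at one of four spots: two left and two right of the scale. 84 mm long (along its x), 18 mm thick; the straight shank in the middle is 20 mm wide (along y) and 36 mm long, the lobed ends are 42 mm wide. Origin: centre of its underside; z up
- scale: Kitchen scale, a dark steel slab 270 mm (its x) x 250 mm (its y) with its top 30 mm above the counter; it does not move. Origin: centre of its underside; its -x edge, where the keys are, faces the robot. The four white keys stand in a row along its y at x = -98 mm, 52 mm apart (y = +78, +26, -26, -78 mm); which key is in which place varies
- bowl: Round open stainless-steel dog bowl, loose, 0.4 kg, standing on the scale's round platform behind the keys (underside 34 mm above the counter). Rim 156 mm in diameter, 45 mm above its underside; base 124 mm in diameter; walls and floor 4 mm. Origin: centre of its underside; z up
- bowl_in (a point): Centre of the bowl's inner floor, 4 mm above its underside; the flat floor is about 116 mm in diameter and the rim is 41 mm higher
- key_bar_top (a point): Centre of the top of the long bar key (the on key), cap 40 mm x 14 mm, its long side along the scale's x. 44 mm above the counter when up. It moves down with the key
- key_bar (a joint): Travel of the bar key: 0 up, 0.006 m fully down; counts as pressed beyond 0.004. A spring pushes it back up: 1.5 N to start, 5 N fully down
- key_round_top (a point): Centre of the top of the round key (the zero key), cap 28 mm in diameter. 44 mm above the counter when up. It moves down with the key
- key_round (a joint): Travel of the round key: 0 up, 0.006 m fully down; counts as pressed beyond 0.004. A spring pushes it back up: 1.5 N to start, 5 N fully down
- key_square_top (a point): Centre of the top of the square key (the store key), cap 26 mm x 26 mm. 44 mm above the counter when up. It moves down with the key
- key_square (a joint): Travel of the square key: 0 up, 0.006 m fully down; counts as pressed beyond 0.004. A spring pushes it back up: 1.5 N to start, 5 N fully down
- key_tri_top (a point): Centre of the top of the triangular key (not used), cap an equilateral triangle of 33 mm sides. 44 mm above the counter when up. It moves down with the key
- key_tri (a joint): Travel of the triangular key: 0 up, 0.006 m fully down; counts as pressed beyond 0.004. A spring pushes it back up: 1.5 N to start, 5 N fully down
- biscuit_round: Round tan biscuit, 48 mm diameter, 16 mm thick, lying on one of the four spots; not to be used. Origin: centre of its underside
- biscuit_square: Square tan biscuit, 42 mm x 42 mm x 16 mm, lying on one of the four spots; not to be used. Origin: centre of its underside
- biscuit_stick: Straight tan stick biscuit, 75 mm x 20 mm x 16 mm, no lobes, lying on one of the four spots; not to be used. Origin: centre of its underside
Mind the look-alikes: they are no part of the job. Leave any red or white look-alike of the bone alone. What is shaped like the bowl but yellow is not meant.

How it is judged:
By the outcome, as a careful person would: the job done as asked, in the order asked, and still so for the second after the job is handed in, with the robot touching nothing.
It also fails if it takes over 64 s, if anything falls off the work surface, if the arm or the gripper's body presses on something with over 40 N, if the wrist force passes 120 N, or if a joint passes its speed limit or range.

## Working session

There is one attempt and no reset: what is moved stays moved. The work goes in short steps, Python scripts to look and compute and a shell command to move; the robot and the scene stay as the last step left them, time stands still between calls to the robot, and variables do not carry over. Pictures are saved under pics/ and viewed, at most 10 in all, crops included, and the job is handed in when it is done.

```bash
mkdir -p pics
cat > h.py <<'E'
import numpy as np,cv2
from cell import ctrl
def ray(c,im,rc):
    K=np.array(im['intrinsics']);T=np.array(im['extrinsics'])
    d=np.linalg.inv(K)@[rc[1],rc[0],1]; d=T[:3,:3]@(d*[1,-1,-1]); return T[:3,3],d
def w(im,rc,z):
    o,d=ray(None,im,rc); return (o+d*(z-o[2])/d[2]).round(1)
E
python3 - <<'E'
from h import *
s=ctrl.read_state();print(s['clock'],s['eef_pos'],s['tool_rot'])
for c in('top','scene'):
    im=ctrl.get_image(c);cv2.imwrite(f'pics/{c}0.png',im['img'][:,:,::-1])
    if c=='top':
        print(im.keys())
    for t,z in dict(bone=0,bowl=34,bowl_in=38,key_bar_top=44,key_round_top=44,key_square_top=44,key_tri_top=44,biscuit_round=0,biscuit_square=0,biscuit_stick=0,scale=0).items():
        print(c,t,[(np.round(p['confidence'],2),np.round(p['position']),w(im,p['position'],z)) for p in ctrl.place_of(c,t)[:3]])
E
```

```text
0.0 [183.01736013 623.0317912  230.38188137] [-3.13963742e+00  6.35448987e-06  2.85580009e+00]
dict_keys(['img', 'intrinsics', 'extrinsics'])
top bone [(np.float64(0.93), array([314., 158.]), array([349.2, 321.3,   0. ])), (np.float64(0.72), array([231., 107.]), array([541.5, 464.1,   0. ])), (np.float64(0.67), array([265., 154.]), array([461.3, 342.2,   0. ]))]
top bowl [(np.float64(0.92), array([208., 294.]), array([605.1,  12.9,  34. ])), (np.float64(0.64), array([117., 308.]), array([837.8, -16.7,  34. ]))]
top bowl_in [(np.float64(0.98), array([208., 296.]), array([603.4,   8. ,  38. ])), (np.float64(0.92), array([122., 305.]), array([823.6,  -9.2,  38. ]))]
top key_bar_top [(np.float64(0.46), array([268., 305.]), array([462.1, -16.1,  44. ]))]
top key_round_top [(np.float64(0.63), array([260., 324.]), array([482.5, -59.5,  44. ]))]
top key_square_top [(np.float64(0.66), array([274., 284.]), array([447.3,  31.5,  44. ]))]
top key_tri_top [(np.float64(0.47), array([253., 346.]), array([ 499.7, -108.8,   44. ]))]
top biscuit_round [(np.float64(0.68), array([209., 175.]), array([60
[... 1005 characters left out ...]
3), array([198., 240.]), array([478.4, -12. ,  44. ]))]
scene key_round_top [(np.float64(0.48), array([206., 220.]), array([477.2, -63.4,  44. ]))]
scene key_square_top [(np.float64(0.58), array([185., 250.]), array([457.1,  27.2,  44. ]))]
scene key_tri_top [(np.float64(0.63), array([222., 205.]), array([ 498.9, -113.8,   44. ]))]
scene biscuit_round [(np.float64(0.79), array([190., 379.]), array([606. , 311.3,   0. ]))]
scene biscuit_square [(np.float64(0.56), array([255., 126.]), array([ 456.2, -292.8,    0. ]))]
scene biscuit_stick [(np.float64(0.61), array([324., 130.]), array([ 616.5, -345.4,    0. ]))]
scene scale [(np.float64(0.95), array([235., 260.]), array([567.2, -12.2,  -0. ]))]
```

View pics/top0.png

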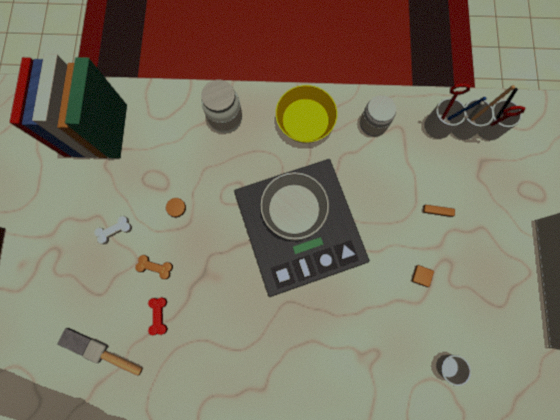

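Run:
```python
import cv2,numpy as np
a=cv2.imread('pics/top0.png')
l=cv2.resize(a[190:340,80:210],None,fx=3.9,fy=3.9,interpolation=3)[:560,:]
b=cv2.resize(a[230:300,260:370],None,fx=2.6,fy=2.6,interpolation=3)
c=np.zeros((585,800,3),np.uint8);c[:l.shape[0],:l.shape[1]]=l;c[:b.shape[0],510:510+b.shape[1]]=b
cv2.imwrite('pics/crop0.png',c)
```

```text
(no output)
```

View pics/crop0.png

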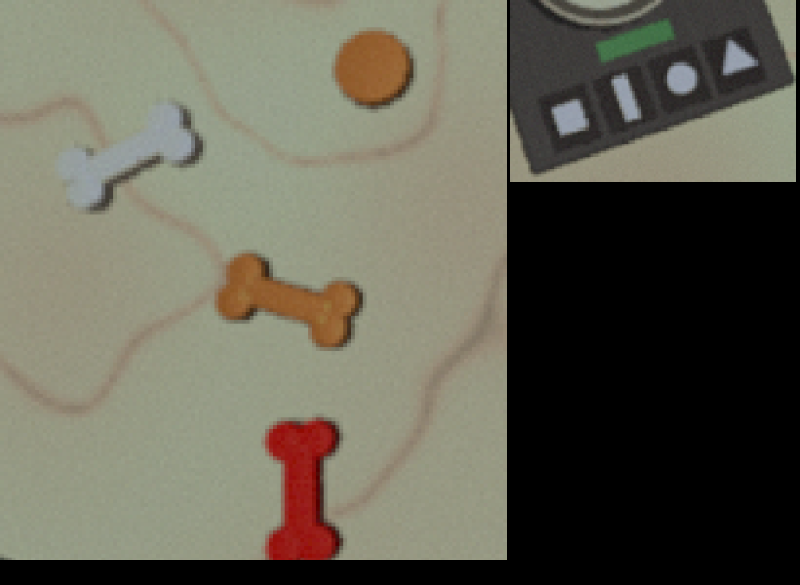

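The top view shows the tan bone at (row 267, col 154), a white bone at (231, 113), a red bone at (315, 158) and a lobeless stick at (211, 439). I choose the tan bone, and the crop confirms its shape and colour. The keys, left to right, are square (275, 283), bar (268, 305), round (260, 326) and triangle (253, 348). The steel bowl is at (207, 294) and the yellow one at (115, 306).

```bash
cat > m.py <<'E'
from h import *
def blobs(im,lo,hi,box,amin=20):
    h=cv2.cvtColor(im['img'],cv2.COLOR_RGB2HSV);m=cv2.inRange(h,lo,hi);k=np.zeros_like(m);r0,r1,c0,c1=box;k[r0:r1,c0:c1]=m[r0:r1,c0:c1]
    n,l,s,c=cv2.connectedComponentsWithStats(k)
    return [(s[i,4],c[i][::-1],l==i) for i in range(1,n) if s[i,4]>=amin]
def axis(im,mask,z):
    p=np.argwhere(mask);P=np.array([w(im,q,z)[:2] for q in p]);c=P.mean(0);v=np.linalg.svd(P-c,full_matrices=False)[2][0]
    return c.round(1),np.arctan(v[1]/v[0]).round(3)
def tool(goal,yaw=None):
    "print shift in rows' units to goal xyz (and yaw mod pi)"
    s=ctrl.read_state();p=np.array(s['eef_pos']);y=s['tool_rot'][2]
    from scipy.spatial.transform import Rotation as R
    M=R.from_euler('xyz',s['tool_rot']).as_matrix()
    print('clock',s['clock'],'pos',p.round(1),'rot',np.round(s['tool_rot'],3),'q7',s['qpos'][6].round(2),'units now',((M.T@(np.array(goal)-p))/25).round(2))
    if yaw is not None:
        d=(y-yaw+np.pi/2)%np.pi-np.pi/2
        M2=R.from_euler('xyz',[np.pi,0,y-d]).as_matrix()
        print('turn units',(d/.08).round(2),'after turn units',((M2.T@(np.array(goal)-p))/25).round(2))
E
python3 - <<'E'
from m import *
im=ctrl.get_image('top')
for a,c,m in blobs(im,(90,0,120),(150,90,255),(235,295,265,365)): print('key',a,c.round(1),axis(im,m,44))
for a,c,m in blobs(im,(5,120,60),(22,255,255),(240,290,125,185)): print('bone',a,c.round(1),axis(im,m,18),axis(im,m,9))
sc=ctrl.get_image('scene')
print([ (p['confidence'],axis(sc,p['mask'],9)) for p in ctrl.trace('scene','bone')])
for c,i in(('top',im),('scene',sc)):
    for p in ctrl.trace(c,'bowl')[:2]: print(c,p['position'],axis(i,p['mask'],60)[0])
tool([0,0,0])
E
```

```text
key 89 [252.3 346.5] (array([ 501.4, -111. ]), np.float64(-0.802))
key 109 [259.7 325.3] (array([483.1, -62.3]), np.float64(-0.075))
key 94 [267.2 304.1] (array([464.5, -14. ]), np.float64(0.372))
key 122 [274.6 282.5] (array([446.5,  34.8]), np.float64(-0.131))
bone 423 [266.7 153.5] (array([457.3, 337. ]), np.float64(1.315)) (array([457.8, 339.9]), np.float64(1.315))
[(0.81, (array([458.5, 342.6]), np.float64(1.344))), (0.8, (array([349.4, 321.8]), np.float64(0.073))), (0.61, (array([544.3, 447.9]), np.float64(-1.028)))]
top [204.5, 295.4] [603.9  13.1]
top [115.4, 303.3] [835.5  -9.7]
scene [223.3, 277.7] [597.5  17.5]
scene [324.0, 333.8] [854.3 -18.4]
clock 1.45 pos [183.2 623.7 231.3] rot [-3.142 -0.     2.856] q7 -0.02 units now [ -0.   -26.     9.25]
```

```bash
python3 -m crank '[[[0,0,0.25,1],[0,0,0.25,1],[0,0,0.25,1],[0,0,0.25,1],[0,0,0.25,1],[0,0,0.25,1],[0,0,0.25,1],[0,0,0.25,1],[0,0,0.25,1],[0,0,0.25,1],[0,0,0.25,1],[0,0,0.25,1]]]' 1
python3 -m crank '[[[0,0,0,1],[0,0,0,1],[0,0,0,1],[0,0,0,1],[0,0,0,1],[0,0,0,1],[0,0,0,1],[0,0,0,0.25],[0,0,0,0]]]'
python3 -c "
from m import *
tool([464.5,-14,100],1.315)"
```

```text
clock: 2.45
eef_pos: [183.1, 623.8, 156.0]
tool_rot: [-3.142, -0.0, 1.892]
force: [-0.3, -0.7, 0.1]
width: -0.1
gripper_force: 0.0
clock: 3.2
eef_pos: [183.0, 623.7, 156.2]
tool_rot: [3.141, 0.0, 1.317]
force: [-0.0, -1.9, -0.1]
width: 0.1
gripper_force: 0.0
clock 3.2 pos [183.  623.7 156.2] rot [3.141 0.    1.317] q7 -1.24 units now [-21.86  17.3    2.25]
turn units 0.02 after turn units [-21.83  17.35   2.25]
```

```bash
python3 -m crank '[[[-0.6,0.9,0,0],[-0.8,0.9,0,0],[-0.9,0.9,0,0],[-0.9,0.9,0,0],[-0.9,0.9,0,0],[-0.9,0.9,0,0],[-0.9,0.9,0,0],[-0.9,0.9,0,0],[-0.9,0.9,0,0],[-0.9,0.9,0,0],[-0.9,0.9,0,0],[-0.9,0.9,0,0]]]'
python3 -m crank '[[[-0.9,0.8,0,0],[-0.9,0.8,0,0],[-0.9,0.8,0,0],[-0.9,0.8,0,0],[-0.9,0.8,0,0],[-0.9,0.8,0,0],[-0.9,0.7,0,0],[-0.9,0.6,0,0],[-0.9,0.4,0,0],[-0.9,0.2,0,0],[-0.5,0,0,0],[0,0,0,0]]]'
python3 - <<'E'
from m import *
im=ctrl.get_image('wrist');cv2.imwrite('pics/w1.png',im['img'][:,:,::-1])
for t in('bar','round','square','tri'):
    print(t,[(round(p['confidence'],2),np.round(p['position']),w(im,p['position'],44)) for p in ctrl.place_of('wrist',f'key_{t}_top')[:2]])
tool([464.5,-14,60],1.315)
E
```

```text
clock: 4.2
eef_pos: [379.6, 302.8, 156.6]
tool_rot: [3.141, -0.001, 1.318]
force: [0.5, 0.1, -0.1]
width: -0.0
gripper_force: 0.0
clock: 5.2
eef_pos: [480.3, 28.8, 156.5]
tool_rot: [-3.141, 0.001, 1.312]
force: [-0.4, -0.1, -0.0]
width: 0.3
gripper_force: 0.0
bar [(0.71, array([257., 274.]), array([465.8, -12.2,  44. ]))]
round []
square [(0.62, array([212., 236.]), array([444.3,  37.3,  44. ]))]
tri []
clock 5.45 pos [481.1  33.7 156.3] rot [-3.141e+00 -1.000e-03  1.319e+00] q7 -0.06 units now [-2.02 -0.17  3.85]
turn units 0.05 after turn units [-2.02 -0.16  3.85]
```

View pics/w1.png

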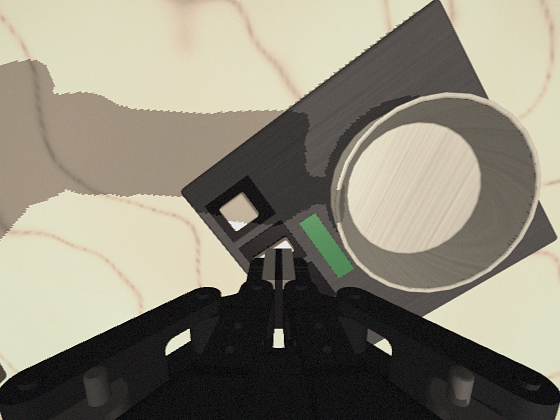

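The wrist view shows the square key at (212, 238) and the bar key, partly hidden, at (246, 285). Both agree with the top-camera positions.

```bash
python3 -m crank '[[[-0.7,-0.06,0.5,0],[-0.7,-0.06,0.5,0],[-0.6,-0.05,0.8,0],[0,0,0.8,0],[0,0,0.8,0],[0,0,0.6,0],[0,0,0,0],[0,0,0,0]]]'
python3 -c "
from m import *
tool([465,-13.5,44],1.315)"
```

```text
clock: 6.12
eef_pos: [464.0, -14.5, 55.9]
tool_rot: [-3.14, -0.0, 1.317]
force: [-0.4, -0.1, -0.0]
width: 0.1
gripper_force: 0.0
clock 6.1167 pos [464.  -14.5  55.9] rot [-3.14  -0.     1.317] q7 0.12 units now [0.05 0.03 0.47]
turn units 0.03 after turn units [0.05 0.03 0.47]
```

Press: 18.4 mm down to about z=37.5.

```bash
python3 -m crank '[[[0,0,0.2,0],[0,0,0.2,0],[0,0,0.15,0],[0,0,0.1,0],[0,0,0.08,0],[0,0,0,0],[0,0,0,0],[0,0,0,0],[0,0,0,0]]]'
```

```text
clock: 6.87
eef_pos: [465.0, -15.1, 38.3]
tool_rot: [3.14, -0.001, 1.316]
force: [1.3, 3.3, 4.4]
width: 0.1
gripper_force: 2.3
```

```bash
python3 -m crank '[[[0,0,0.08,0],[0,0,0,0],[0,0,0,0],[0,0,0,0],[0,0,0,0],[0,0,0,0],[0,0,0,0]]]'
python3 -m crank '[[[0,0,-0.4,0],[0,0,-0.4,0],[0,0,-0.4,0],[0,0,0,0],[0,0,0,0]]]'
python3 -c "
from m import *
tool([483.3,-61.9,65],1.315)"
```

```text
clock: 7.45
eef_pos: [465.1, -15.1, 37.7]
tool_rot: [3.14, -0.002, 1.316]
force: [-1.6, 2.7, 22.4]
width: 0.0
gripper_force: 11.8
clock: 7.87
eef_pos: [464.0, -15.8, 66.0]
tool_rot: [-3.142, 0.001, 1.316]
force: [0.2, 0.2, 0.1]
width: -0.2
gripper_force: 0.0
clock 7.8667 pos [464.  -15.8  66. ] rot [-3.142e+00  1.000e-03  1.316e+00] q7 0.13 units now [-1.59  1.21  0.04]
turn units 0.01 after turn units [-1.59  1.21  0.04]
```

```bash
python3 -m crank '[[[-0.6,0.4,0,0],[-0.6,0.4,0,0],[-0.39,0.41,0,0],[0,0,0.2,0],[0,0,0.3,0],[0,0,0.3,0],[0,0,0,0],[0,0,0,0]]]'
python3 -m crank '[[[0,0,0.2,0],[0,0,0.1,0],[0,0,0.06,0],[0,0,0,0],[0,0,0,0],[0,0,0,0],[0,0,0,0],[0,0,0,0],[0,0,0,0],[0,0,0,0]]]'
```

```text
clock: 8.53
eef_pos: [482.5, -60.5, 45.1]
tool_rot: [-3.139, -0.0, 1.317]
force: [0.4, -1.3, 0.2]
width: -0.1
gripper_force: 0.0
clock: 9.37
eef_pos: [483.4, -60.8, 37.9]
tool_rot: [-3.141, -0.001, 1.316]
force: [-1.9, 1.4, 12.2]
width: -0.1
gripper_force: 6.3
```

```bash
python3 -m crank '[[[0,0,-0.5,0],[0,0,-0.8,0],[0,0,-0.8,0],[0,0,-0.8,0],[0.5,0,-0.8,0],[0.9,-0.3,-0.5,0],[0.9,-0.3,-0.3,0],[0.9,-0.3,0,0],[0.9,-0.3,0,0],[0.9,-0.3,0,0],[0.9,-0.3,0,0],[0.9,-0.3,0,0]]]'
python3 -m crank '[[[0.9,-0.3,0,0],[0.9,-0.3,0,0],[0.9,-0.3,0,0],[0.9,-0.3,0,0],[0.9,-0.3,0,0],[0.9,-0.3,0,0],[0,0,0,0],[0,0,0,0]]]' -1
python3 - <<'E'
from m import *
im=ctrl.get_image('wrist');cv2.imwrite('pics/w2.png',im['img'][:,:,::-1])
for p in ctrl.trace('wrist','bone')[:3]: print(p['confidence'],p['position'],axis(im,p['mask'],9))
for a,c,m in blobs(im,(5,100,60),(22,255,255),(0,420,0,560),500): print(a,c,axis(im,m,9))
tool([458,340.5,60],1.315)
E
```

```text
clock: 10.37
eef_pos: [475.3, 117.6, 149.5]
tool_rot: [3.142, -0.0, 1.316]
force: [0.4, 0.9, -0.3]
width: 0.2
gripper_force: 0.0
clock: 11.03
eef_pos: [465.5, 259.9, 149.2]
tool_rot: [-3.141, -0.0, 1.319]
force: [0.7, -0.3, -0.4]
width: 85.3
gripper_force: 0.0
0.89 [118.2, 246.7] (array([457.3, 342.9]), np.float64(1.316))
0.61 [172.5, 140.0] (array([344.9, 321.6]), np.float64(0.1))
1712 [132.40011682   7.76518692] (array([241.1, 387. ]), np.float64(1.129))
3067 [119.92142158 245.99282687] (array([456.6, 343. ]), np.float64(1.313))
2245 [123.05122494 414.05256125] (array([604.6, 302.7]), np.float64(-1.2))
clock 11.1333 pos [466.  257.3 149.4] rot [-3.142e+00  1.000e-03  1.315e+00] q7 -0.46 units now [ 3.14 -1.15  3.57]
turn units 0.0 after turn units [ 3.14 -1.15  3.58]
```

View pics/w2.png

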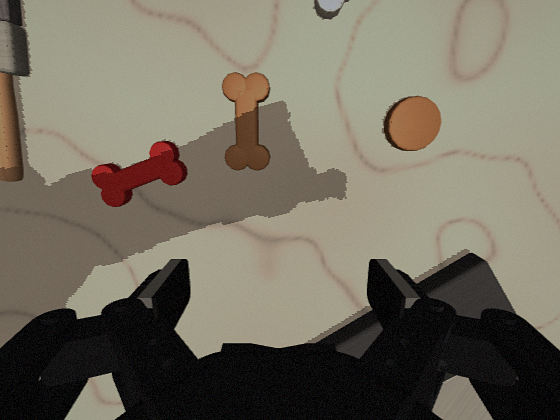

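The wrist view shows the tan bone at (120, 246), with the red bone at (173, 140) and the round biscuit at (123, 414) well clear of the fingers. I descend over the tan bone.

```bash
python3 -m crank '[[[0.8,-0.3,0.3,0],[0.8,-0.3,0.5,0],[0.8,-0.3,0.7,0],[0.79,-0.29,0.8,0],[0,0,0.8,0],[0,0,0.8,0],[0,0,0.8,0],[0,0,0.4,0],[0,0,0.2,0],[0,0,0,0],[0,0,0,0]]]'
python3 -c "
from m import *
tool([457.4,342,3],1.315)"
```

```text
clock: 12.05
eef_pos: [458.2, 342.5, 17.7]
tool_rot: [3.141, -0.0, 1.315]
force: [0.5, 0.7, 0.4]
width: 85.4
gripper_force: 0.0
clock 12.05 pos [458.2 342.5  17.7] rot [ 3.141 -0.     1.315] q7 -0.51 units now [-0.03 -0.03  0.59]
turn units -0.0 after turn units [-0.03 -0.03  0.59]
```

```bash
python3 -m crank '[[[0,0,0.3,0],[0,0,0.2,0],[0,0,0.08,0],[0,0,0,0],[0,0,0,0]]]'
python3 -m crank '[[[0,0,0,0],[0,0,0,0],[0,0,0,0],[0,0,0,0],[0,0,0,0],[0,0,0,0],[0,0,0,0],[0,0,0,0],[0,0,0,0],[0,0,0,0]]]' 1
```

```text
clock: 12.47
eef_pos: [457.5, 342.9, 2.5]
tool_rot: [-3.142, 0.0, 1.316]
force: [-0.5, 0.2, -0.5]
width: 85.6
gripper_force: 0.0
clock: 13.3
eef_pos: [457.8, 343.0, 2.8]
tool_rot: [3.141, -0.0, 1.316]
force: [-0.0, -0.5, 4.3]
width: 18.7
gripper_force: 59.5
```

```bash
python3 -m crank '[[[0,0,-0.3,0],[0,0,-0.6,0],[0,0,-0.8,0],[0,0,-0.8,0],[0,0,-0.8,0],[0,0,-0.8,0],[0,0,-0.8,0],[0,0,-0.6,0],[0,0,0,0]]]'
python3 - <<'E'
from m import *
im=ctrl.get_image('top')
# bowl rim circle: contour of traced mask, rim height 79
for p in ctrl.trace('top','bowl')[:1]:
    c=max(cv2.findContours(p['mask'].astype(np.uint8),0,1)[0],key=len)[:,0]
    P=np.array([w(im,q[::-1],79)[:2] for q in c],np.float32);print(cv2.minEnclosingCircle(P),cv2.fitEllipse(P))
s=ctrl.read_state();print(s['width'],s['gripper_force'])
tool([604,11,135],1.315)
E
```

```text
clock: 14.05
eef_pos: [459.0, 343.8, 143.1]
tool_rot: [3.139, -0.004, 1.316]
force: [0.7, -0.7, -0.5]
width: 18.9
gripper_force: 58.8
((827.5794677734375, -9.476235389709473), 76.42420196533203) ((827.4528198242188, -9.464892387390137), (147.56764221191406, 149.31924438476562), 84.6579818725586)
18.756537109234333 58.8224333524704
clock 14.15 pos [457.3 343.  140.2] rot [-3.142 -0.     1.316] q7 -0.59 units now [-11.37   9.03   0.2 ]
turn units 0.01 after turn units [-11.36   9.04   0.21]
```

```bash
python3 -m crank '[[[-0.4,0.3,0,0],[-0.8,0.6,0,0],[-0.8,0.6,0,0],[-0.8,0.6,0,0],[-0.8,0.6,0,0],[-0.8,0.6,0,0],[-0.8,0.6,0,0],[-0.8,0.6,0,0],[-0.8,0.6,0,0],[-0.6,0.6,0,0],[0,0,0,0],[0,0,0,0]]]'
python3 - <<'E'
from m import *
im=ctrl.get_image('wrist');cv2.imwrite('pics/w3.png',im['img'][:,:,::-1])
t=ctrl.get_image('top')
for n,i in(('wrist',im),('top',t)):
  for p in ctrl.trace(n,'bowl')[:2]:
    c=max(cv2.findContours(p['mask'].astype(np.uint8),0,1)[0],key=len)[:,0]
    P=np.array([w(i,q[::-1],79)[:2] for q in c],np.float32);print(n,p['confidence'],cv2.minEnclosingCircle(P))
  print([w(i,p['position'],38) for p in ctrl.place_of(n,'bowl_in')])
print(ctrl.read_state()['width'])
tool([604,11,135],1.315)
E
```

```text
clock: 15.15
eef_pos: [548.4, 125.1, 138.9]
tool_rot: [-3.14, 0.002, 1.312]
force: [0.3, 0.3, -1.0]
width: 18.7
gripper_force: 58.8
wrist 0.98 ((627.25, 47.04999923706055), 67.87061309814453)
wrist 0.72 ((742.050048828125, 39.54999923706055), 42.35154724121094)
[]
top 0.86 ((600.722412109375, 13.140758514404297), 77.51895904541016)
top 0.86 ((827.514892578125, -8.629060745239258), 76.43191528320312)
[array([602.5,   8.3,  38. ]), array([820.7, -12.7,  38. ])]
18.50390665966539
clock 15.45 pos [548.1 129.  139.8] rot [-3.141 -0.     1.318] q7 -0.2 units now [-4.01  3.35  0.19]
turn units 0.03 after turn units [-4.    3.36  0.19]
```

View pics/w3.png

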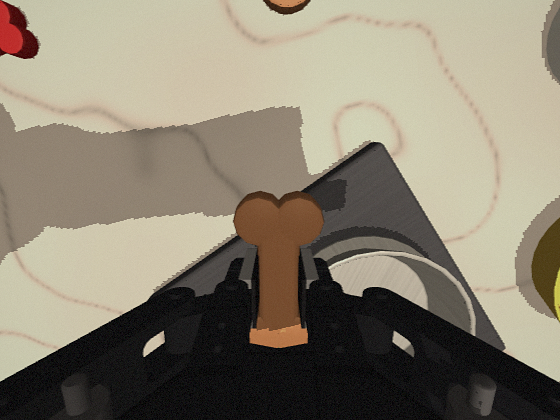

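The bone is held straight by its shank, with its far lobes at (215, 279). The steel bowl is at about (602, 11) mm.

```bash
python3 -m crank '[[[-0.6,0.5,0,0],[-0.8,0.65,0,0],[-0.8,0.65,0,0],[-0.8,0.65,0,0],[-0.6,0.5,0,0],[-0.42,0.33,0,0],[0,0,0.4,0],[0,0,0.6,0],[0,0,0.6,0],[0,0,0.4,0],[0,0,0,0],[0,0,0,0]]]'
python3 -c "
from m import *
tool([602,11,47],1.315);print(ctrl.read_state()['force'])"
```

```text
clock: 16.45
eef_pos: [601.9, 11.2, 89.3]
tool_rot: [-3.14, -0.0, 1.317]
force: [-0.6, -0.3, 0.6]
width: 18.5
gripper_force: 58.8
clock 16.45 pos [601.9  11.2  89.3] rot [-3.14  -0.     1.317] q7 0.01 units now [-0.01  0.01  1.69]
turn units 0.03 after turn units [-0.01  0.01  1.69]
[-0.59788012 -0.33075169  0.57634669]
```

```bash
python3 -m crank '[[[0,0,0.4,0],[0,0,0.4,0],[0,0,0.4,0],[0,0,0.3,0],[0,0,0.2,0],[0,0,0.06,0],[0,0,0,0],[0,0,0,0]]]'
python3 -m crank '[[[0,0,0,0],[0,0,0,0],[0,0,0,0],[0,0,0,0],[0,0,0,0],[0,0,0,0]]]' 0
```

```text
clock: 17.12
eef_pos: [602.9, 9.8, 46.1]
tool_rot: [3.141, 0.0, 1.316]
force: [0.7, 0.2, -0.4]
width: 18.5
gripper_force: 58.8
clock: 17.62
eef_pos: [602.8, 10.0, 46.2]
tool_rot: [3.141, -0.0, 1.316]
force: [-0.5, 0.1, -0.4]
width: 42.5
gripper_force: 0.0
```

```bash
python3 -m crank '[[[0,0,-0.3,0],[0,0,-0.5,0],[0,0,-0.8,0],[0,0,-0.8,0],[0,0,-0.8,0],[0,0,-0.3,0],[0,-0.4,0,0],[0,-0.8,0,0],[0,-0.8,0,0],[0,-0.8,0,0],[0,-0.8,0,0],[0,-0.8,0,0]]]'
python3 -m crank '[[[-0.3,-0.8,0,0],[-0.3,-0.7,0,0],[0,-0.4,0,0],[0,0,0,0],[0,0,0,0],[0,0,0,0]]]' 1
python3 - <<'E'
from m import *
im=ctrl.get_image('wrist');cv2.imwrite('pics/w4.png',im['img'][:,:,::-1])
print([(p['confidence'],w(im,p['position'],44)) for p in ctrl.place_of('wrist','key_square_top')])
tool([446.5,35.5,60],1.315)
E
```

```text
clock: 18.62
eef_pos: [495.3, 37.9, 133.9]
tool_rot: [3.141, -0.0, 1.316]
force: [0.3, -0.1, 0.3]
width: 43.0
gripper_force: 0.0
clock: 19.12
eef_pos: [448.5, 35.4, 133.9]
tool_rot: [3.139, -0.001, 1.316]
force: [0.1, 0.3, -0.3]
width: -0.3
gripper_force: 0.0
[(0.81, array([446.7,  34.8,  44. ])), (0.42, array([466.1, -12.6,  44. ]))]
clock 19.2167 pos [448.   35.3 133.6] rot [ 3.14  -0.     1.316] q7 -0.02 units now [-0.01 -0.07  2.94]
turn units 0.01 after turn units [-0.01 -0.06  2.94]
```

View pics/w4.png

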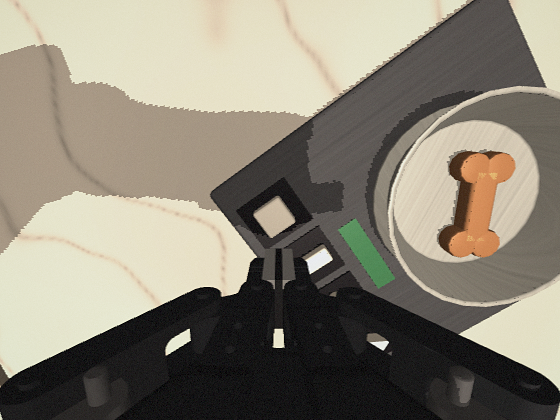

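The bone lies flat in the bowl at (205, 478), and the square key is at (215, 274), matching the target (446.7, 34.8).

```bash
python3 -m crank '[[[0,-0.05,0.5,0],[0,0,0.7,0],[0,0,0.7,0],[0,0,0.7,0],[0,0,0.5,0],[0,0,0.3,0],[0,0,0,0],[0,0,0,0]]]'
python3 -c "
from m import *
tool([446.6,35,37.5])"
```

```text
clock: 19.88
eef_pos: [445.7, 35.3, 48.4]
tool_rot: [-3.141, 0.0, 1.315]
force: [0.7, 0.4, 0.0]
width: -0.2
gripper_force: 0.0
clock 19.8833 pos [445.7  35.3  48.4] rot [-3.141  0.     1.315] q7 0.07 units now [-0.    0.04  0.44]
```

```bash
python3 -m crank '[[[0,0,0.2,0],[0,0,0.15,0],[0,0,0.11,0],[0,0,0,0],[0,0,0,0],[0,0,0,0],[0,0,0,0],[0,0,0,0],[0,0,0,0],[0,0,0,0]]]'
```

```text
clock: 20.72
eef_pos: [446.5, 35.5, 38.0]
tool_rot: [3.139, -0.001, 1.316]
force: [-0.5, -0.3, 7.9]
width: 0.2
gripper_force: 4.2
```

Key bottomed (7.9 N, above the 5 N spring). Now retreat and take a final check.

```bash
python3 -m crank '[[[0,0,-0.4,0],[0,0,-0.6,0],[0,0,-0.8,0],[0,0,-0.8,0],[0,0,-0.8,0],[0.5,0,-0.8,0],[0.8,0,-0.5,0],[0.8,0,0,0],[0.8,0,0,0],[0.8,0,0,0],[0.5,0,0,0],[0,0,0,0]]]'
python3 - <<'E'
from h import *
a=ctrl.get_image('top')['img'][:,:,::-1];cv2.imwrite('pics/f.png',a)
print(ctrl.read_state()['clock'],ctrl.read_state()['qd'])
E
```

```text
clock: 21.72
eef_pos: [472.3, 140.4, 154.5]
tool_rot: [3.141, -0.002, 1.321]
force: [0.1, 0.7, 0.8]
width: 0.0
gripper_force: 0.0
21.7667 [ 0.03448054 -0.00662956  0.02752845  0.03346007  0.01408677 -0.00263886
  0.00550872]
```

View pics/f.png

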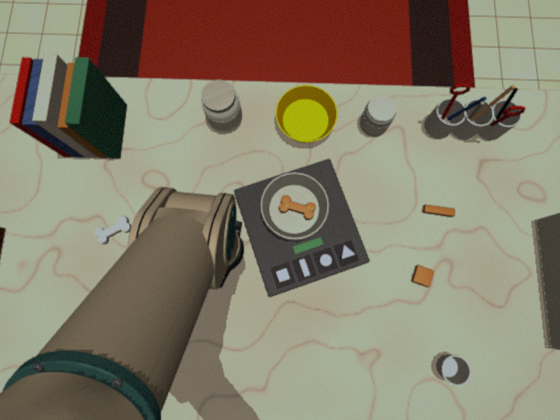

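The bone lies in the steel bowl at (208, 297), the bowl has not moved, and the arm is clear of the scale.

```bash
python3 -c "
from cell import ctrl
print(ctrl.finish_job())"
```

```text
the job is handed in; nothing more can be done
None
```

The job is handed in: I pressed bar, then round, put the tan bone biscuit in the steel bowl, then pressed square; each key went right down, and the triangular key and the other biscuits were left alone.

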